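Roll a furniture leg blank into the V-block

TASK

Roll the round wooden leg blank along the bench by pushing its side with the fingertips, up the ramp of the blue V-block, until it lies settled in the groove and sticks out at both ends of the block. Do not pick it up, and leave the candlestick, the vase and the tin alone.

Things in the scene. Friction and masses are not known exactly. Their poses are not given: they have to be found in the camera images.
- leg: Leg blank: round bar of smooth varnished light wood (slippery), 50 mm diameter, 220 mm long, about 0.3 kg, a thin red line along it (on top at the start). Loose on the bench, 0.2 to 0.27 m from the groove on the block's x or -x side, axis within 0.12 rad of the groove's. Origin on the bar's axis at mid-length; y along the bar; x and z turn as it rolls.
- vblock: Blue V-block with steel groove walls, fixed to the bench, 120 mm wide along the groove. Origin at bench height under the groove's middle; y along the groove, x across, z up. Both x sides are alike: a 15 degree ramp starts 79 mm from the middle and rises to a 3 mm wide lip, 15.5 mm high, 18.5 mm from the middle; inside it a 40 degree wall falls to the V's bottom at bench height.
- vblock_seat (a point): Point above the middle of the groove, 32.6 mm over the bench, where the middle of the bar's axis is when it lies settled. Crossing a lip the bar's axis is at most 41 mm high, then it drops in; pushed too far it rolls out over the other lip.
- candlestick: Brass candlestick, 72 mm across the foot, 118 mm tall, loose, to be left alone; origin at the centre of its underside.
- vase: Blue ceramic vase, 72 mm across, 115 mm tall, loose, to be left alone; origin at the centre of its underside.
- tin: Round tin, 68 mm across, 90 mm tall, loose, to be left alone; origin at the centre of its underside.
Things that resemble listed ones, but are neither listed nor needed, are in the scene too. What is meant by the leg is not black or green, and is the smaller of those in its own colour.

How it is judged (in metres and radians):
On the way:
1. the bar has rolled over (its red line faces down), still outside the groove (angle between leg's own z axis and vertical above 2.2 rad and (x of leg in the frame of vblock above 0.03 m or x of leg in the frame of vblock below -0.03 m)).
At the end, for the whole second after the job is handed in: The bar lies still in the groove: its axis within 4 mm of the groove's middle and 28 to 36 mm above the bench, parallel to the groove within 0.06 rad, its mid-length within 45 mm of the block's (both ends stick out at least 5 mm) (x of leg in the frame of vblock between -0.004 and 0.004 m and y of leg in the frame of vblock between -0.045 and 0.045 m and z of leg in the frame of vblock between 0.028 and 0.036 m and angle between the y axis of leg and the y axis of vblock, either way round below 0.06 rad and linear speed of leg below 0.01 m/s); the robot touches nothing.
It fails at once if the bar is lifted off the bench, or higher than rolling over the lip takes it (height (world z) of leg above 0.052 m or (height (world z) of leg above 0.032 m and (x of leg in the frame of vblock above 0.105 m or x of leg in the frame of vblock below -0.105 m))).
It fails at once if one end of the bar is lifted (angle between leg's own y axis and vertical below 1.27 rad or angle between leg's own y axis and vertical above 1.87 rad).
It fails at once if the candlestick is moved more than 15 mm or tipped (distance of candlestick from where it was at the start of the episode above 0.015 m or angle between candlestick's own z axis and vertical above 0.25 rad).
It fails at once if the vase is moved more than 15 mm or tipped (distance of vase from where it was at the start of the episode above 0.015 m or angle between vase's own z axis and vertical above 0.25 rad).
It fails at once if the tin is moved more than 15 mm or tipped (distance of tin from where it was at the start of the episode above 0.015 m or angle between tin's own z axis and vertical above 0.25 rad).
It also fails if it takes over 42 s, if anything falls off the work surface, if the arm or the gripper's body presses on something with over 40 N, if the wrist force passes 120 N, or if a joint passes its speed limit or range.

ROBOT

A 6-joint arm with a two-finger parallel gripper is mounted at the origin on the work surface. World frame = base frame: x ahead of the robot, y to its left, z up, the work surface at z = 0. Lengths are in m, angles in degrees, forces in N, time in s.
With the tool pointing down it reaches from about 0.275 to 0.825 m from the base axis. Payload 5.2 kg.
Tool frame: the origin (TCP) lies at the very end of the fingers, on their centre line; the grasp point (between the pads) lies 19 mm behind it (robot.hold_point_z is the distance from the TCP to the grasp point, in m); z points along the fingers, y is the direction in which the jaws open and shut (so a half turn about z gives the same grasp; the last joint's range is limited). The gripper opens to 93 mm and grips with 3 to 60 N. Pads are 15 mm wide; open, the fingers measure 128 mm over their backs; the gripper's body (75 mm by 188 mm) begins 65 mm behind the grasp point.
Start: joints at [64.068, 14.817, 87.949, -0, 77.235, -11.62], TCP at [0.136, 0.533, 0.219] pointing down, gripper open.
Joint ranges: [-179.93, 179.93], [-52.35, 119.4], [10.71, 147.94], [-69.91, 249.91], [12.55, 155.21], [-178.61, 178.61]. Speed limits (degrees/s): [147.25, 147.25, 180, 180, 180, 180].

INTERFACE

Orientations are given as [roll, pitch, yaw] about the fixed x, y, z axes, in that order (R = Rz(yaw) Ry(pitch) Rx(roll)).
In Python, from station import robot gives the robot as it stands. The module is installed in compiled form; this text tells all that it offers.
- The arm moves only by the tool send_rows, never from a script. Its argument "steps" is a list of rows, each an object with "dp": the shift along the world's x, y, z in mm, a list of three; "roll": the turn about the world's z in degrees. A call has 1 to 20 rows; each row shifts and turns the commanded pose from where the row before left it; what a row does not reach is not made up. A row lasts 1/12 s, in which the tool goes at most 41.7 mm and 7.16 degrees, less where a joint would pass 70% of its speed; a pose out of reach is approached as far as the arm can. A call with a gripper value outside its range is refused whole. "grip" is the opening, from 0 (shut) to 1 (fully open), set as the call begins (left out, the last holds). The fingers move at their own pace and stop on an object; "newtons" is the grip in N (left out, the last holds). Time passes only in rows, so rows that do not move let the fingers close. It gives the time, the measured TCP pose, the force and the opening at its end, in the units of the state.
- robot.observe(): the state, without advancing time (a new reading comes with each control period).
- robot.grab_frame(name): name is "side" or "top" or "wrist"; returns a dict with "color" (480x640x3 uint8, red, green, blue), "fx", "fy", "cx", "cy" (pixels), "pose" (4x4, takes a point from camera to world coordinates). Camera axes: x right, y down, z forward; pixel columns grow to the right and rows downward; lengths in m; the calibration is good to about 2 mm. A picture is of the moment at which its call begins. There is no depth.
- robot.sign_off(): hands the job in, once; it reports no verdict.
The state is a dict: "time_s": time; "joint_pos": joint angles; "qd": joint speeds; "tau": joint torques, N m; "tcp_pos": TCP position; "eef_rot": TCP orientation; "wrist_force": force on the tool from outside, world axes, zero at the start; "wrist_torque": the same for the moment, N m; "grip_width": finger opening in m.
Only numpy, scipy, OpenCV 4.12 (cv2) and the standard library are available. Lean on these libraries where they do the work, as an engineer would, in place of code of your own. Each camera call takes 0.05 s, during which the arm holds its last target.

## Working session

There is one attempt and no reset: what is moved stays moved. The work goes in short steps, Python scripts to look and compute and a tool call to move; the robot and the scene stay as the last step left them, time stands still between calls to the robot, and variables do not carry over. Pictures are saved under pics/ and viewed, and the job is handed in when it is done.

Besides the shell and the picture viewer there is one more tool, called after "Emit:" as name(argument=value, ...) on one line, values as JSON. send_rows: Moves the arm, as the interface text tells. Its arguments: {"type":"object","properties":{"steps":{"type":"array"},"grip":{"type":"number"},"newtons":{"type":"number"}},"required":["steps"]}

```bash
mkdir -p pics; python3 - <<'E'
from station import robot
import cv2,pickle
for n in ("top","side","wrist"):
    f=robot.grab_frame(n); cv2.imwrite(f"pics/{n}0.png",f["color"][:,:,::-1]); pickle.dump(f,open(f"pics/{n}0.pkl","wb"))
    print(n,f["fx"],f["cx"],f["cy"],f["pose"].round(3).tolist())
s=robot.observe();print(s["time_s"],s["tcp_pos"],s["eef_rot"])
E
```

```text
top 460.91756155284446 316.47609094663216 236.00615056229051 [[-0.025, -0.995, 0.092, 0.448], [-1.0, 0.025, -0.008, 0.113], [0.006, -0.093, -0.996, 1.15], [0.0, 0.0, 0.0, 1.0]]
side 480.18636979450764 322.4229466367657 236.4401827571066 [[0.998, -0.037, 0.057, 0.467], [-0.067, -0.686, 0.725, -0.898], [0.012, -0.727, -0.687, 1.034], [0.0, 0.0, 0.0, 1.0]]
wrist 345.19596977292605 310.4555529468684 242.28138392755378 [[0.248, 0.94, 0.236, 0.072], [0.969, -0.241, -0.061, 0.549], [-0.001, 0.244, -0.97, 0.383], [0.0, 0.0, 0.0, 1.0]]
0.15 [0.13575451 0.53256092 0.21801545] [-1.79921744e+02 -1.51669564e-02  1.65689190e+02]
```

View pics/top0.png

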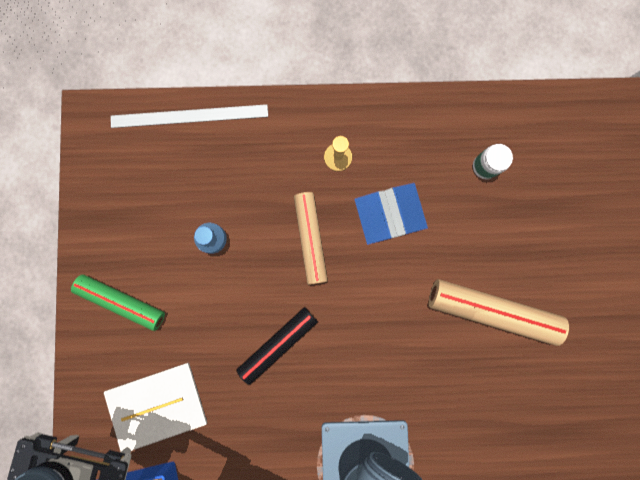

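View pics/side0.png

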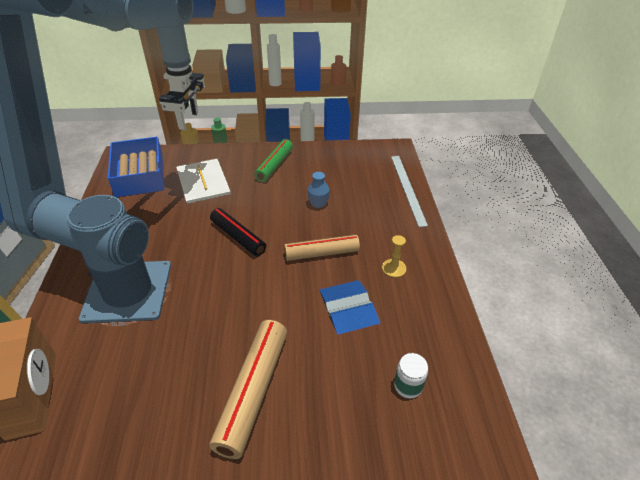

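The top view shows the leg at about (311,238), the V-block at (391,214), the candlestick at (338,155), the vase at (210,239) and the tin at (492,162). I'll enlarge it next.

```bash
python3 - <<'E'
import cv2
a=cv2.imread("pics/top0.png")[175:295,280:440]; cv2.imwrite("pics/topc.png",cv2.resize(a,None,fx=5,fy=5,interpolation=cv2.INTER_CUBIC))
a=cv2.imread("pics/side0.png")[220:340,270:430]; cv2.imwrite("pics/sidec.png",cv2.resize(a,None,fx=5,fy=5,interpolation=cv2.INTER_CUBIC))
E
```

```text
(no output)
```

View pics/topc.png

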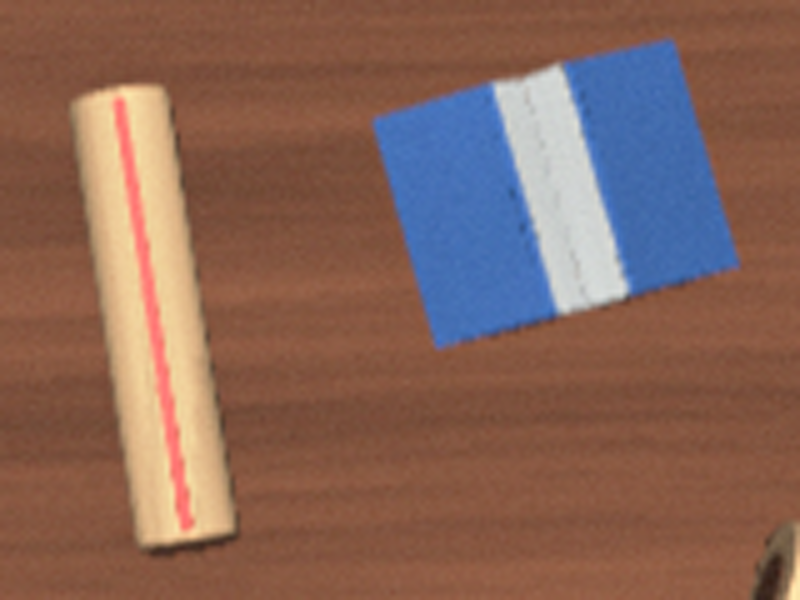

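View pics/sidec.png

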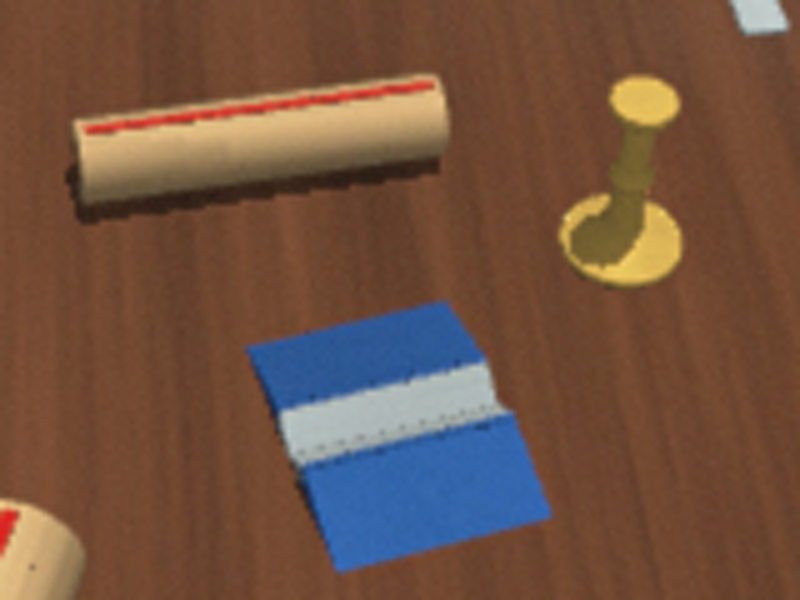

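The enlarged top crop gives block corners at (375,120), (677,40), (740,266) and (438,348). The red line runs from (118,98) to (189,528). I'll turn these into positions.

```bash
cat > h.py <<'E'
import numpy as np,pickle
def ray(f,uv,z):
    d=f["pose"][:3,:3]@np.array([(uv[0]-f["cx"])/f["fx"],(uv[1]-f["cy"])/f["fy"],1]); o=f["pose"][:3,3]
    return o+d*(z-o[2])/d[2]
def proj(f,p):
    c=f["pose"][:3,:3].T@(np.array(p)-f["pose"][:3,3]); return np.array([f["fx"]*c[0]/c[2]+f["cx"],f["fy"]*c[1]/c[2]+f["cy"]])
E
python3 - <<'E'
from h import *
np.set_printoptions(precision=4,suppress=True)
t=pickle.load(open("pics/top0.pkl","rb"));s=pickle.load(open("pics/side0.pkl","rb"))
T=lambda x,y:((x+.5)/5-.5+280,(y+.5)/5-.5+175)
S=lambda x,y:((x+.5)/5-.5+270,(y+.5)/5-.5+220)
for nm,f,pts in(("top",t,[T(375,120),T(677,40),T(740,266),T(438,348)]),("side",s,[S(445,302),S(550,517),S(340,572),S(248,349)])):
    P=np.array([ray(f,p,0) for p in pts]);c=P.mean(0)
    print(nm,P[:,:2].tolist(),c, [np.linalg.norm(P[i]-P[i-1]) for i in range(4)])
    for i,j in((0,1),(1,2),(2,3),(3,0)):
        d=P[j]-P[i];print(np.degrees(np.arctan2(d[1],d[0])))
for nm,f,a,b in(("top",t,T(118,98),T(189,528)),("side",s,S(433,85),S(88,131))):
    a=ray(f,a,.05);b=ray(f,b,.05);d=a-b
    print(nm,a,b,(a+b)/2,np.linalg.norm(d),np.degrees(np.arctan2(d[1],d[0])))
for n,p,z in(("candle",(338,155),0),("vase",(212,240),0.04),("tin",(497,157),.09)): print(n,ray(t,p,z))
E
```

```text
top [[0.6468056350885696, 0.0043446640726324814], [0.684133301317484, -0.15018663439436875], [0.56815774702369, -0.17668634132869487], [0.5306274002190681, -0.023394310903142576]] [ 0.6074 -0.0865  0.    ] [np.float64(0.11944384869092144), np.float64(0.1589757115788278), np.float64(0.1189645479181), np.float64(0.15781943328774073)]
-76.42010352805984
-167.12921991161562
103.75706187281357
13.4286581829853
side [[0.6450748442981109, 0.00634499621592477], [0.6820479720930348, -0.14672311975273744], [0.5682207518346902, -0.17485984235277008], [0.530179428332725, -0.022266151344444207]] [ 0.6064 -0.0844  0.    ] [np.float64(0.1184041991425146), np.float64(0.1574701886235474), np.float64(0.1172531928367534), np.float64(0.15726403539692604)]
-76.42049283237633
-166.11549506316499
103.99838916883797
13.983333217449358
top [0.6519 0.1329 0.05  ] [0.4443 0.1039 0.05  ] [0.5481 0.1184 0.05  ] 0.2096378499283244 7.961485466355638
side [0.6504 0.1344 0.05  ] [0.4442 0.1064 0.05  ] [0.5473 0.1204 0.05  ] 0.208021021137886 7.714903543364469
candle [0.7602 0.0429 0.    ]
vase [0.5472 0.3555 0.04  ]
tin [ 0.7221 -0.3254  0.09  ]
```

Emit:
send_rows(steps=[{"dp":[22.5,-20.3,0],"roll":-3.77},{"dp":[22.5,-20.3,0],"roll":-3.77},{"dp":[22.5,-20.3,0],"roll":-3.77},{"dp":[22.5,-20.3,0],"roll":-3.77},{"dp":[22.5,-20.3,0],"roll":-3.77},{"dp":[22.5,-20.3,0],"roll":-3.77},{"dp":[22.5,-20.3,0],"roll":-3.77},{"dp":[22.5,-20.3,0],"roll":-3.77},{"dp":[22.5,-20.3,0],"roll":-3.77},{"dp":[22.5,-20.3,0],"roll":-3.77},{"dp":[22.5,-20.3,0],"roll":-3.77},{"dp":[22.5,-20.3,0],"roll":-3.77},{"dp":[22.5,-20.3,0],"roll":-3.77},{"dp":[22.5,-20.3,0],"roll":-3.77},{"dp":[22.5,-20.3,0],"roll":-3.77},{"dp":[22.5,-20.3,0],"roll":-3.77},{"dp":[22.5,-20.3,0],"roll":-3.77},{"dp":[22.5,-20.3,0],"roll":-3.77},{"dp":[0,0,0],"roll":0},{"dp":[0,0,0],"roll":0}], grip=1)

```text
time_s: 1.82
tcp_pos: [0.5416, 0.1663, 0.2179]
eef_rot: [-179.9, -0.0, 97.7]
wrist_force: [-0.1, 0.1, -0.6]
grip_width: 0.0931
```

Emit:
send_rows(steps=[{"dp":[0,1,-19.6],"roll":0},{"dp":[0,1,-19.6],"roll":0},{"dp":[0,1,-19.6],"roll":0},{"dp":[0,1,-19.6],"roll":0},{"dp":[0,1,-19.6],"roll":0},{"dp":[0,0,-19.6],"roll":0},{"dp":[0,0,-19.6],"roll":0},{"dp":[0,0,-19.6],"roll":0},{"dp":[0,0,-19.6],"roll":0},{"dp":[0,0,-19.6],"roll":0},{"dp":[0,0,0],"roll":0}])

```text
time_s: 2.73
tcp_pos: [0.5368, 0.1733, 0.0192]
eef_rot: [-179.6, -0.0, 97.9]
wrist_force: [-0.5, -0.0, -1.0]
grip_width: 0.0929
```

```bash
cat > look.py <<'E'
from station import robot
import cv2,sys,pickle
n=sys.argv[1]
for c in sys.argv[2:]:
    f=robot.grab_frame(c); pickle.dump(f,open(f"pics/{c}{n}.pkl","wb"))
    im=f["color"][:,:,::-1]
    if c=="side": im=cv2.resize(im[160:340,240:480],None,fx=3.3,fy=3.3,interpolation=cv2.INTER_CUBIC)
    if c=="top": im=cv2.resize(im[160:300,270:450],None,fx=4,fy=4,interpolation=cv2.INTER_CUBIC)
    cv2.imwrite(f"pics/{c}{n}.png",im)
s=robot.observe();print(s["time_s"],s["tcp_pos"],s["eef_rot"],s["wrist_force"])
E
python3 look.py 1 side top
```

```text
2.8333 [0.53966237 0.17333986 0.02247753] [-1.79881966e+02 -1.42898314e-02  9.79210851e+01] [-0.1059172   1.10613071 -0.16383374]
```

View pics/side1.png

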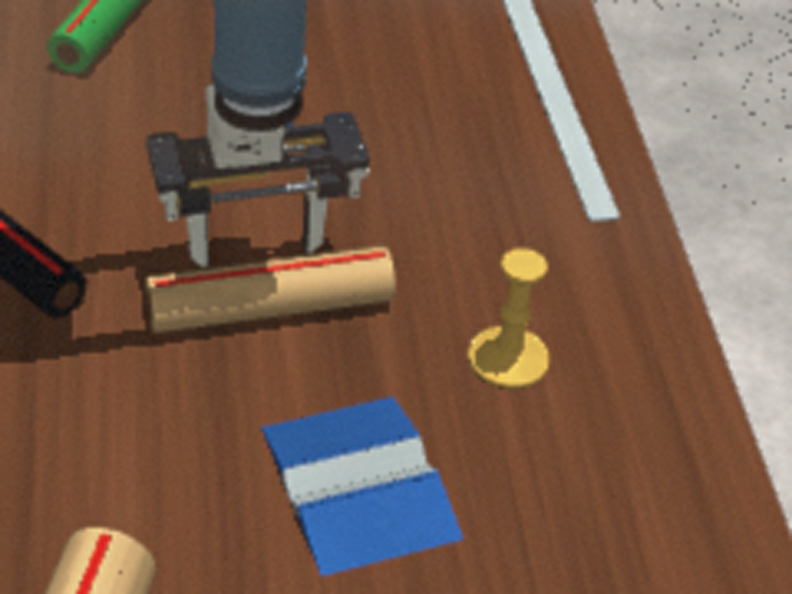

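View pics/top1.png

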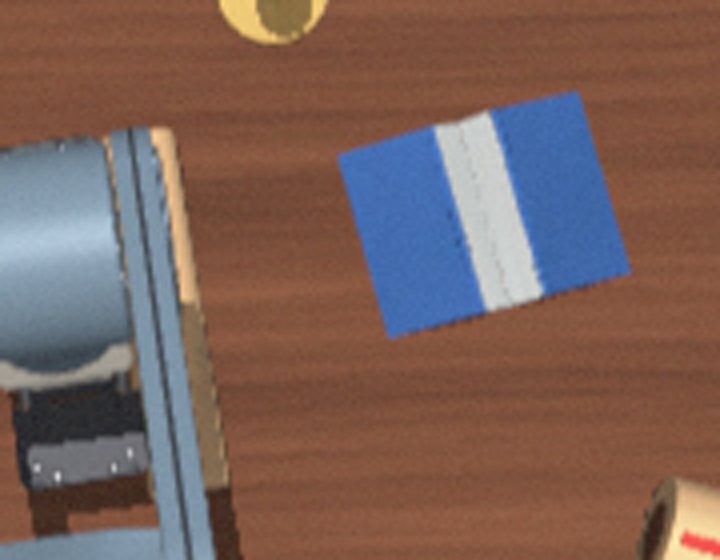

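The fingers stand behind the bar and parallel to it. I'll start the push.

Emit:
send_rows(steps=[{"dp":[0.9,-3.9,0],"roll":0},{"dp":[0.9,-3.9,0],"roll":0},{"dp":[0.9,-3.9,0],"roll":0},{"dp":[0.9,-3.9,0],"roll":0},{"dp":[0.9,-3.9,0],"roll":0},{"dp":[0.9,-3.9,0],"roll":0},{"dp":[0.9,-3.9,0],"roll":0},{"dp":[0.9,-3.9,0],"roll":0.25},{"dp":[0.9,-3.9,0],"roll":0.25},{"dp":[0.9,-3.9,0],"roll":0.25},{"dp":[0.9,-3.9,0],"roll":0.25},{"dp":[0.9,-3.9,0],"roll":0.25},{"dp":[0.9,-3.9,0],"roll":0.25},{"dp":[0.9,-3.9,0],"roll":0.25},{"dp":[0.9,-3.9,0],"roll":0.25},{"dp":[0.9,-3.9,0],"roll":0.25},{"dp":[0.9,-3.9,0],"roll":0.25},{"dp":[0.9,-3.9,0],"roll":0.25}])

```text
time_s: 4.33
tcp_pos: [0.5572, 0.102, 0.0226]
eef_rot: [-180.0, -0.0, 100.6]
wrist_force: [-0.1, -0.0, 0.1]
grip_width: 0.0931
```

```bash
python3 look.py 2 side top
```

```text
4.4333 [0.55738847 0.10164068 0.02265401] [1.79992914e+02 1.17159538e-02 1.00552566e+02] [-0.09168126 -0.11891588  0.8394622 ]
```

View pics/side2.png

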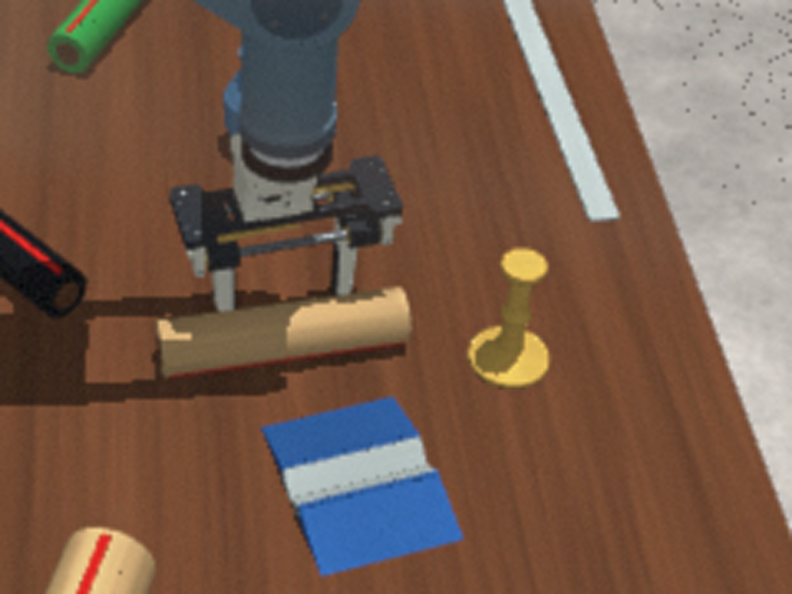

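View pics/top2.png

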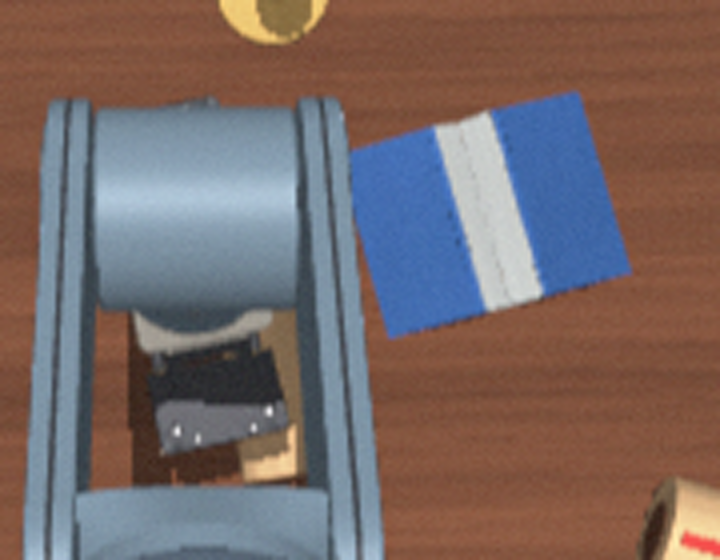

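```bash
cat > ov.py <<'E'
from h import *
import cv2,sys
# usage: n cam along across angle z
def run(n,cam,al,ac,ang,z):
    f=pickle.load(open(f"pics/{cam}{n}.pkl","rb"));im=f["color"][:,:,::-1].copy()
    x0,y0,x1,y1=(240,160,480,340) if cam=="side" else (270,160,450,300)
    k=3.3 if cam=="side" else 4
    im=cv2.resize(im[y0:y1,x0:x1],None,fx=k,fy=k,interpolation=cv2.INTER_CUBIC)
    g=np.radians(13.6);G=np.array([np.cos(g),np.sin(g),0]);A=np.array([-np.sin(g),np.cos(g),0])
    c=np.array([.607,-.0855,z])+al*G+ac*A
    a=np.radians(ang);U=np.array([np.cos(a),np.sin(a),0]);V=np.array([-np.sin(a),np.cos(a),0])
    print("centre",c)
    for s in(-.11,.11):
        P=[((proj(f,c+s*U+.025*(np.cos(t)*V+np.sin(t)*np.array([0,0,1])))-[x0,y0]+.5)*k) for t in np.linspace(0,2*np.pi,40)]
        cv2.polylines(im,[np.array(P,int)],True,(0,255,0),1)
    cv2.imwrite(f"pics/ov_{cam}{n}.png",im)
run(int(sys.argv[1]),sys.argv[2],*map(float,sys.argv[3:]))
E
python3 - <<'E'
import numpy as np
g=np.radians(13.6);d=np.array([.5574-.607,.1016+.0855]);print(d@[np.cos(g),np.sin(g)],d@[-np.sin(g),np.cos(g)])
E
python3 ov.py 2 side -.015 .161 10.55 .025
```

```text
-0.004214176267201287 0.19351695201813446
centre [0.5545627  0.06745859 0.025     ]
```

View pics/ov_side2.png

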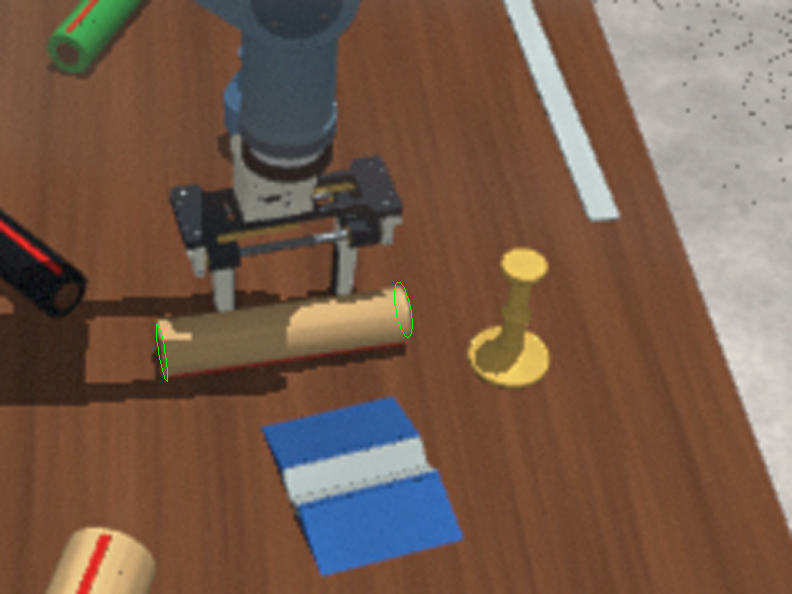

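The overlay fits with along at about -15 mm. The bar's angle lags by 1–2°. I'll keep pushing to the ramp foot and finish the turn.

Emit:
send_rows(steps=[{"dp":[0.9,-3.9,0],"roll":0.25},{"dp":[0.9,-3.9,0],"roll":0.25},{"dp":[0.9,-3.9,0],"roll":0.25},{"dp":[0.9,-3.9,0],"roll":0.25},{"dp":[0.9,-3.9,0],"roll":0.25},{"dp":[0.9,-3.9,0],"roll":0.25},{"dp":[0.9,-3.9,0],"roll":0.25},{"dp":[0.9,-3.9,0],"roll":0.25},{"dp":[0.9,-3.9,0],"roll":0.25},{"dp":[0.9,-3.9,0],"roll":0.25},{"dp":[0.9,-3.9,0],"roll":0.25},{"dp":[0.9,-3.9,0],"roll":0.25},{"dp":[0.9,-3.9,0],"roll":0},{"dp":[0.9,-3.9,0],"roll":0},{"dp":[0.9,-3.9,0],"roll":0},{"dp":[0.9,-3.9,0],"roll":0},{"dp":[0.9,-3.9,0],"roll":0},{"dp":[0.9,-3.9,0],"roll":0}])

```text
time_s: 5.93
tcp_pos: [0.5732, 0.0319, 0.0226]
eef_rot: [-180.0, -0.0, 103.6]
wrist_force: [-0.5, 0.5, 0.9]
grip_width: 0.093
```

```bash
python3 look.py 3 side; python3 ov.py 3 side -.022 .091 13.6 .025
```

```text
5.9833 [0.57358838 0.03115987 0.0226484 ] [-1.79999603e+02  1.56501962e-02  1.03559065e+02] [-0.24520701 -0.63809991  0.04304877]
centre [ 0.56421893 -0.00222468  0.025     ]
```

View pics/ov_side3.png

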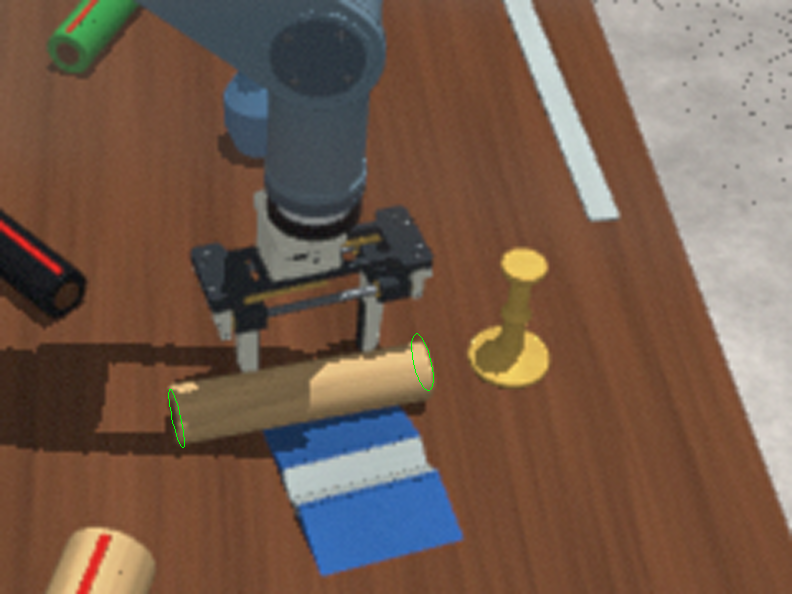

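Emit:
send_rows(steps=[{"dp":[0.7,-2.9,0],"roll":0},{"dp":[0.7,-2.9,0],"roll":0},{"dp":[0.7,-2.9,0],"roll":0},{"dp":[0.7,-2.9,0],"roll":0},{"dp":[0.7,-2.9,0],"roll":0},{"dp":[0.7,-2.9,0],"roll":0},{"dp":[0.7,-2.9,0],"roll":0},{"dp":[0.7,-2.9,0],"roll":0},{"dp":[0.7,-2.9,0],"roll":0},{"dp":[0.7,-2.9,0],"roll":0},{"dp":[0.7,-2.9,0],"roll":0},{"dp":[0.7,-2.9,0],"roll":0},{"dp":[0.7,-2.9,0],"roll":0},{"dp":[0.7,-2.9,0],"roll":0},{"dp":[0.7,-2.9,0],"roll":0},{"dp":[0.7,-2.9,0],"roll":0},{"dp":[0,0,0],"roll":0},{"dp":[0,0,0],"roll":0}])

```text
time_s: 7.48
tcp_pos: [0.5848, -0.015, 0.0225]
eef_rot: [180.0, 0.0, 103.6]
wrist_force: [-0.6, 0.2, 0.1]
grip_width: 0.093
```

```bash
python3 look.py 4 side; python3 ov.py 4 side -.025 .040 13.6 .0365
```

```text
7.5333 [ 0.58467277 -0.01483714  0.02251409] [-1.79999247e+02  3.63384272e-02  1.03568460e+02] [0.16587677 0.77181491 0.48081242]
centre [ 0.57329529 -0.05250011  0.0365    ]
```

View pics/ov_side4.png

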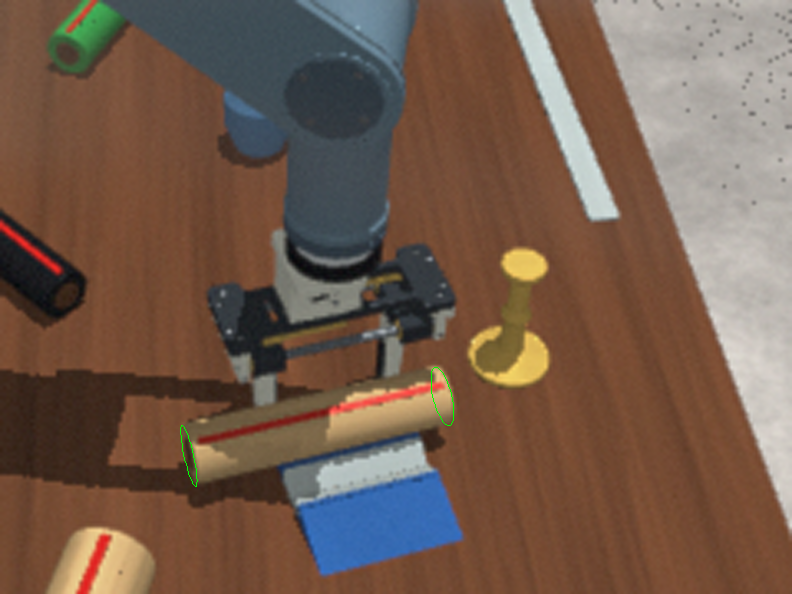

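The overlay fits well: the bar is parallel, resting against the fingers on the ramp, with along at about -25 mm. Next is a slow push over the lip.

Emit:
send_rows(steps=[{"dp":[0.5,-2,0],"roll":0},{"dp":[0.5,-2,0],"roll":0},{"dp":[0.5,-2,0],"roll":0},{"dp":[0.5,-2,0],"roll":0},{"dp":[0.5,-2,0],"roll":0},{"dp":[0.5,-2,0],"roll":0},{"dp":[0.5,-2,0],"roll":0},{"dp":[0.5,-2,0],"roll":0},{"dp":[0.5,-2,0],"roll":0},{"dp":[0.5,-2,0],"roll":0},{"dp":[0.5,-2,0],"roll":0},{"dp":[0.5,-2,0],"roll":0},{"dp":[0,0,0],"roll":0},{"dp":[0,0,0],"roll":0},{"dp":[0,0,0],"roll":0},{"dp":[0,0,0],"roll":0}])

```text
time_s: 8.87
tcp_pos: [0.5905, -0.0382, 0.0226]
eef_rot: [-180.0, -0.0, 103.6]
wrist_force: [0.2, 0.5, -0.5]
grip_width: 0.0931
```

```bash
python3 look.py 5 side; python3 ov.py 5 side -.025 .0 13.6 .0326
```

```text
8.9167 [ 0.59049249 -0.03816322  0.02264167] [-1.79996929e+02  2.28650789e-05  1.03587873e+02] [0.48696876 0.17118793 0.65119816]
centre [ 0.58270097 -0.09137855  0.0326    ]
```

View pics/ov_side5.png

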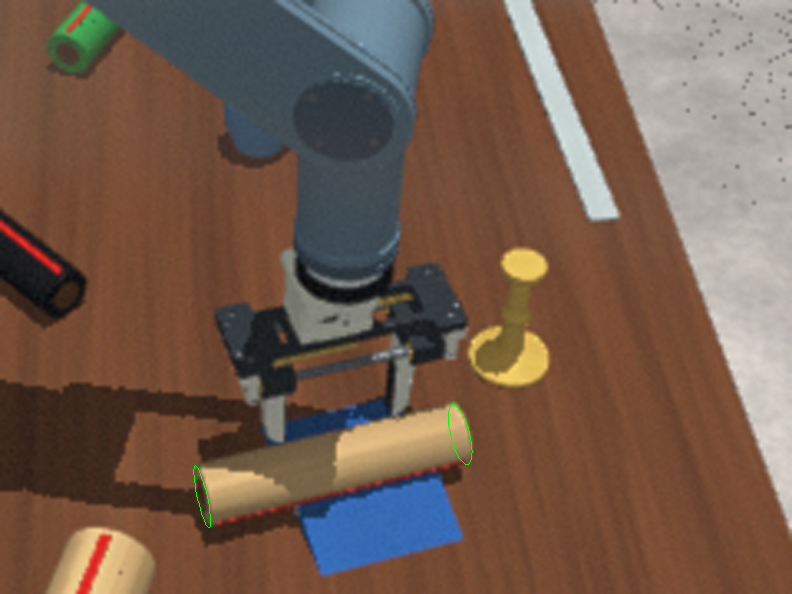

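The bar is in the groove and the overlay fits. I'll retreat and check from above.

Emit:
send_rows(steps=[{"dp":[-1.2,5,0],"roll":0},{"dp":[-1.2,5,0],"roll":0},{"dp":[-1.2,5,0],"roll":0},{"dp":[-1.2,5,0],"roll":0},{"dp":[-1.2,5,0],"roll":0},{"dp":[-1.2,5,5],"roll":0},{"dp":[0,0,20],"roll":0},{"dp":[0,0,20],"roll":0},{"dp":[0,0,20],"roll":0},{"dp":[0,0,20],"roll":0},{"dp":[0,0,20],"roll":0},{"dp":[0,0,20],"roll":0},{"dp":[0,0,20],"roll":0},{"dp":[-20,30,20],"roll":0},{"dp":[-20,30,0],"roll":0},{"dp":[-20,30,0],"roll":0},{"dp":[-20,30,0],"roll":0},{"dp":[-20,30,0],"roll":0},{"dp":[0,0,0],"roll":0},{"dp":[0,0,0],"roll":0}])

```text
time_s: 10.58
tcp_pos: [0.4822, 0.1435, 0.1883]
eef_rot: [180.0, 0.0, 103.8]
wrist_force: [-0.8, -0.3, -0.2]
grip_width: 0.0929
```

```bash
python3 look.py 6 side top; python3 ov.py 6 side -.023 .0 13.6 .0326;python3 ov.py 6 top -.023 .0 13.6 .0326
```

```text
10.6833 [0.48374072 0.14170481 0.18812151] [1.79939543e+02 3.77199814e-02 1.03624813e+02] [-0.08926245 -0.31546715 -0.24172281]
centre [ 0.5846449  -0.09090827  0.0326    ]
centre [ 0.5846449  -0.09090827  0.0326    ]
```

View pics/ov_side6.png

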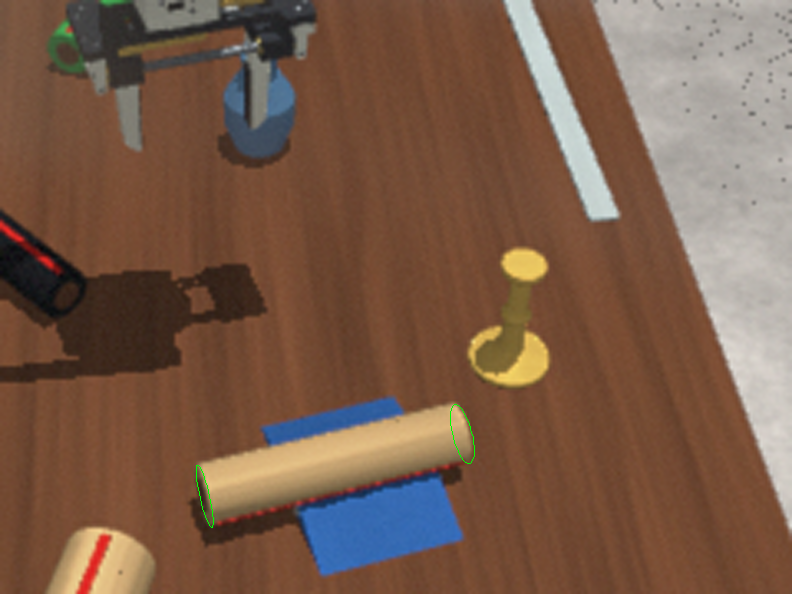

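View pics/ov_top6.png

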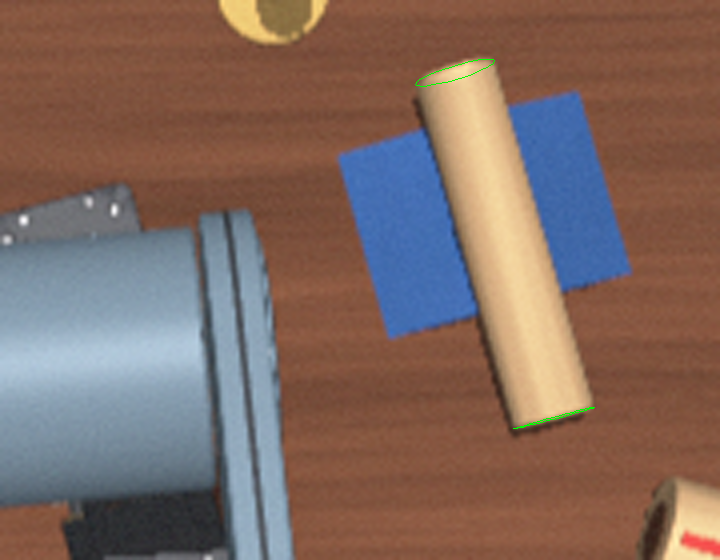

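Both views fit the seated pose, and the candlestick and vase have not moved.

```bash
python3 -c "
from station import robot
robot.sign_off()"
```

```text
the job is handed in; nothing more can be done
```

I rolled the leg blank along the bench with both open fingertips, turning it parallel to the groove on the way. A slow push up the ramp took it over the lip and into the groove. I then backed the gripper off and handed the job in at about 10.7 s.

- **Seating:** After the retreat, an outline of the bar drawn at the settled pose fitted both the side and top pictures. It lies on the groove's middle and parallel to it. Its mid-length is about 24 mm from the block's middle (limit 45 mm), so both ends stick out.
- **Roll-over:** I did not check this at the moment it happened. The red line turned from the top, down out of sight and back up while the bar was still outside the groove. The bar's travel to the ramp gives about 4.9 rad of rolling.
- **Angle on the way:** The bar lagged the fingers by about 2° on the flat and straightened on the ramp.
- **Other objects:** The candlestick and vase look unmoved in the last side picture. I did not look at the tin again, but the arm never went near it.
- **Contact:** At the end the robot touched nothing, and the wrist force readings I took stayed at about 1 N.

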